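Find the concealed catch of the photometer and open its sample compartment

ROBOT

A 6-joint arm with a two-finger parallel gripper is mounted at the origin on a cart in front of the work surface, level with it; the furniture and walls round the work are solid. World frame = base frame: x ahead of the robot, y to its left, z up, the work surface at z = 0. Lengths are in m, angles in degrees, forces in N, time in s.
With the tool pointing down it reaches from about 0.35 to 0.95 m from the base axis. Payload 17.4 kg.
Tool frame: the origin (TCP) lies on the mounting face of the last link; the fingertips stand 186 mm ahead of it and the grasp point (between the pads) lies 167 mm ahead of it (r.grip_point_offset is the distance from the TCP to the grasp point, in m); z points along the fingers, y is the line along which they close (so a half turn about z gives the same grasp; the last joint's range is limited). The gripper opens to 93 mm and grips with 3 to 60 N. Pads are 15 mm wide; open, the fingers measure 128 mm over their backs; the gripper's body (75 mm by 188 mm) begins 65 mm behind the grasp point.
Start: joints at [-76.937, 6.646, 82.598, -0, 90.757, -2.166], TCP at [0.177, -0.651, 0.405] pointing down, gripper open.
Joint ranges: [-162.19, 162.19], [-47.58, 125.68], [4.15, 143.07], [-65.23, 245.23], [0.69, 171.88], [-170.13, 170.13]. Speed limits (degrees/s): [108.29, 108.29, 127.2, 180, 180, 180].

INTERFACE

Orientations are given as a 3x3 rotation matrix whose columns are the frame's x, y, z axes.
In Python, from plant import r gives the robot as it stands.
- The arm moves only by the tool drive_tool, never from a script. Its argument "increments" is a list of rows, each an object of numbers: "tx", "ty", "tz": the shift along the world's x, y, z in m; "rx", "ry", "rz": the turn, a rotation vector about the world's x, y, z in degrees. A call has 1 to 8 rows; each row shifts and turns the commanded pose from where the row before left it; what a row does not reach is not made up. A row lasts 1/10 s, in which the tool goes at most 50 mm and 8.59 degrees, less where a joint would pass 70% of its speed; a pose out of reach is approached as far as the arm can. A call is refused whole if a number of a shift passes 0.05 or a number of a turn 8.59, either way. A call with a gripper value outside its range is refused whole. "jaw" is the gripper's target within -1 to 1 (fully open at 1, half-way at 0, shut at -1), set as the call begins (left out, the last holds). The fingers move at their own pace and stop on an object; the grip force is fixed at half the most. Time passes only in rows, so rows that do not move let the fingers close. It gives the time, the measured TCP pose, the force, the opening and the grip force at its end, in the units of the state.
- r.get_state(): the state, without advancing time (a new reading comes with each control period).
- r.read_camera(name): name is "side" or "top"; returns the picture (420x560x3 uint8, red, green, blue); there is no depth.
- r.get_calibration(name): a dict with "K" (3x3 intrinsics, pixels), "rvec" (rotation vector, rad) and "tvec" (3), from world to camera coordinates, as OpenCV has them. Camera axes: x right, y down, z forward; pixel columns grow to the right and rows downward; lengths in m; the calibration is good to about 2 mm. A picture is of the moment at which its call begins. get_calibration takes no time and is no camera call.
- r.sign_off(): hands the job in; it is judged then, once.
The state is a dict: "time_s": time; "joints": joint angles; "dq": joint speeds; "joint_efforts": joint torques, N m; "tcp_pos": TCP position; "eef_rot": TCP orientation; "contact_force": force on the tool from outside, world axes, zero at the start; "torque": the same for the moment, N m; "width": opening from 0.0 (shut) to 1.0 (fully open); "gripper_force": force on a finger pad.
Only numpy, scipy, OpenCV 4.12 (cv2) and the standard library are available. Lean on these libraries where they do the work, as an engineer would, in place of code of your own. Each camera call takes 0.05 s, during which the arm holds its last target. There are 200 camera calls.

TASK

Open the sample compartment of the photometer with the fingertips alone. Feel along the shallow channel across the front of its top for the concealed release key, which lies flush with the channel floor and gives under the fingertip, and press it fully down so that the sliding cover springs free; then let the key come up and push the cover by its front edge all the way back to its stop. Do not grip anything, and leave the things standing on and beside the instrument where they are.

Things in the scene. Friction and masses are not known exactly. Their poses are not given: they have to be found in the camera images.
- photometer: Bench photometer, white box 300 x 300 mm, fixed on the worktop, turned up to 0.25 rad. Origin: centre of its underside, on the worktop. x points from its front to its rear (roughly away from the robot), y to its left, z up. The flat top deck is 90 mm above the origin. Between finger channel and shut cover (x -85 to -50 mm) the deck is clear.
- channel_mid (a point): Middle of the floor of the grey finger channel across the front of the deck, at x -110, y 0, z 87 mm on the photometer, axes as its own. The channel is 3 mm deep, 50 mm wide (x -135 to -85), 126 mm long (y -63 to +63). Its floor is rigid but for the release key. Shut fingertips with their closing line across the channel (along x) fit in.
- release_key (a joint): Travel of the concealed key, m: 0 up and flush, 0.005 fully down. Plate in the channel floor, 44 mm along y, as wide as the channel, same colour, hairline seam; its middle lies anywhere from y -40 to +40 mm, different each time. The fingertip must lie wholly on it. Sprung: 2 N to start, 4 to 5 N fully down, comes up again. The cover is let go at about 0.004.
- cover (a joint): Travel of the sliding cover, m, along the photometer's +x: 0 shut and caught, 0.085 open at its stop. Grey plate 105 (x) x 150 (y) x 14 mm between two guides, underside 1.5 mm above the deck. Caught, it does not move. Let go, a spring throws it back 12 to 16 mm; then it slides with about 1 N friction and stays where it is left.
- cover_front (a point): Middle of the cover's front edge, the upright face 14 mm high that is pushed, 8.5 mm above the deck; moves with the cover, axes as the photometer's. At x -50 mm on the photometer when shut, +35 when open. Before it then lies the open well (x from -40 mm, y -66 to +66 mm) with vials whose tops are 17 mm below the deck.
- ferrule_tin: Round white tin, 52 mm across, 32 mm high, loose on the left of the deck; origin at the centre of its underside.
- forceps: Steel forceps, 135 mm long, loose on the right of the deck; origin at the centre of its underside.
- reagent_clear: Clear bottle with blue cap, 56 mm across, 108 mm high, loose on the worktop left of the photometer; origin at the centre of its underside.
- timer: White timer, 58 x 66 x 18 mm, loose on the worktop right of the photometer; origin at the centre of its underside.

How it is judged:
By the outcome, as a careful person would: the job done as asked, in the order asked, and still so for the second after the job is handed in, with the robot touching nothing.
It also fails if it takes over 58 s, if anything falls off the work surface, if the arm or the gripper's body presses on something with over 40 N, if the wrist force passes 120 N, or if a joint passes its speed limit or range.

## Working session

There is one attempt and no reset: what is moved stays moved. The work goes in short steps, Python scripts to look and compute and a tool call to move; the robot and the scene stay as the last step left them, time stands still between calls to the robot, and variables do not carry over. Pictures are saved under pics/ and viewed, at most 10 in all, crops included, and the job is handed in when it is done.

Besides the shell and the picture viewer there is one more tool, called after "Request:" as name(argument=value, ...), one argument or row to a line, values as JSON. drive_tool: Moves the arm, as the interface text tells. Its arguments: {"type":"object","properties":{"increments":{"type":"array"},"jaw":{"type":"number"}},"required":["increments"]}

```bash
mkdir -p pics
python3 - <<'E'
from plant import r
import cv2
s=r.get_state();print(s['time_s'],s['tcp_pos'],s['eef_rot'],s['width'],s['contact_force'])
for n in('top','side'):
    cv2.imwrite(f'pics/{n}0.png',cv2.cvtColor(r.read_camera(n),cv2.COLOR_RGB2BGR))
    c=r.get_calibration(n);R=cv2.Rodrigues(c['rvec'])[0];print(n,c['K'],-R.T@c['tvec'].reshape(3),R[2])
E
```

```text
0.0 [ 0.17729233 -0.65130332  0.40402394] [[ 9.64884646e-01  2.62673864e-01 -2.48654232e-04]
 [ 2.62673977e-01 -9.64884006e-01  1.11215693e-03]
 [ 5.22120677e-05 -1.13841814e-03 -9.99999351e-01]] 0.9987745656960679 [ 1.17068658  0.32120009 -0.70318045]
top [[473.65550723   0.         274.55241471]
 [  0.         473.65550723 211.97109924]
 [  0.           0.           1.        ]] [0.42286663 0.03965796 1.54276268] [ 0.10840276  0.01774712 -0.99394863]
side [[404.25719722   0.         280.53299308]
 [  0.         404.25719722 212.33437903]
 [  0.           0.           1.        ]] [ 0.60373423 -0.81933085  0.55662575] [-0.03907887  0.88378377 -0.46626076]
```

View pics/top0.png

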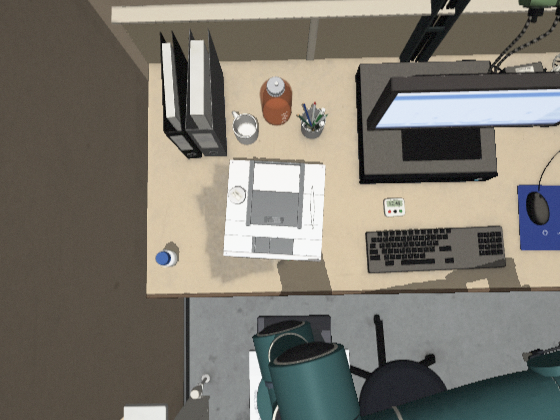

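View pics/side0.png

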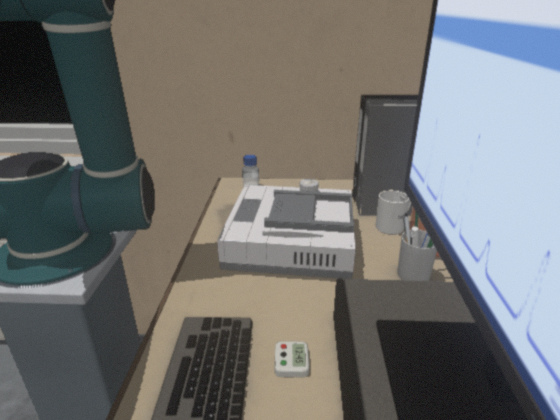

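The top view shows the photometer with corners near (229,160), (325,162), (322,260) and (224,256). The grey channel is near (273,245) and the cover near (275,208). The tin is at (236,195), and the forceps are near x=313.

```bash
cat > h.py <<'E'
import cv2,numpy as np
from plant import r
def ray(n,uv,z):
    c=r.get_calibration(n);R=cv2.Rodrigues(c['rvec'])[0];C=-R.T@c['tvec'].reshape(3)
    d=(R.T@np.linalg.inv(c['K'])@np.c_[np.atleast_2d(uv),np.ones(len(np.atleast_2d(uv)))].T).T
    return C+d*((z-C[2])/d[:,2])[:,None]
E
python3 - <<'E'
from h import *
im=cv2.imread('pics/top0.png')
b=cv2.resize(im[150:270,215:335],None,fx=5,fy=5,interpolation=cv2.INTER_CUBIC);cv2.imwrite('pics/crop.png',b)
g=cv2.cvtColor(im,cv2.COLOR_BGR2GRAY); print(g[245,245:305:3],g[180:262:3,275])
hsv=cv2.cvtColor(im,cv2.COLOR_BGR2HSV)
roi=np.zeros_like(g);roi[155:265,220:330]=255
m=((g>60)&(g<175)&(hsv[...,1]<50)).astype(np.uint8)*255&roi
cs,_=cv2.findContours(m,cv2.RETR_EXTERNAL,cv2.CHAIN_APPROX_NONE)
for c in cs:
    if cv2.contourArea(c)>100:
        q=cv2.minAreaRect(c);print(q,cv2.boundingRect(c),cv2.contourArea(c));p=ray('top',cv2.boxPoints(q),.09);print(p.round(4),p.mean(0))
w=((g>185)&(hsv[...,1]<40)).astype(np.uint8)*255&roi
c=max(cv2.findContours(w,0,1)[0],key=cv2.contourArea);q=cv2.minAreaRect(c);print('white',q,ray('top',cv2.boxPoints(q),.09).round(4))
E
```

```text
[248 248 248 177 147 146 147 147 127 147 149 148 144 146 149 145 223 248
 248 248] [247 247 246 247 128 141 142 141 143 143 141 143 145 156 157 187 248 248
 248 220 147 149 149 150 147 248 217 182]
((272.1810302734375, 244.92242431640625), (41.22285842895508, 16.383445739746094), 3.3664605617523193) (252, 237, 42, 18) 601.0
[[0.4599 0.1396 0.09  ]
 [0.51   0.136  0.09  ]
 [0.5    0.0098 0.09  ]
 [0.4501 0.0139 0.09  ]] [0.48000908 0.07484768 0.09      ]
((252.5, 214.5), (99.0, 65.0), 90.0) (220, 165, 66, 100) 793.0
[[0.7326 0.2334 0.09  ]
 [0.7279 0.0302 0.09  ]
 [0.4211 0.0368 0.09  ]
 [0.4249 0.2353 0.09  ]] [0.57664053 0.13393154 0.09      ]
((277.718994140625, 193.214599609375), (60.399269104003906, 67.64983367919922), 3.814074993133545) (246, 159, 65, 70) 3461.5
[[ 0.543   0.1564  0.09  ]
 [ 0.7544  0.1397  0.09  ]
 [ 0.7373 -0.0482  0.09  ]
 [ 0.5268 -0.0287  0.09  ]] [0.64037997 0.05477309 0.09      ]
white ((274.2726135253906, 209.88436889648438), (97.8230209350586, 97.03071594238281), 3.1108405590057373) [[ 0.4501  0.2266  0.09  ]
 [ 0.7518  0.2079  0.09  ]
 [ 0.7279 -0.0966  0.09  ]
 [ 0.4282 -0.0714  0.09  ]]
```

View pics/crop.png

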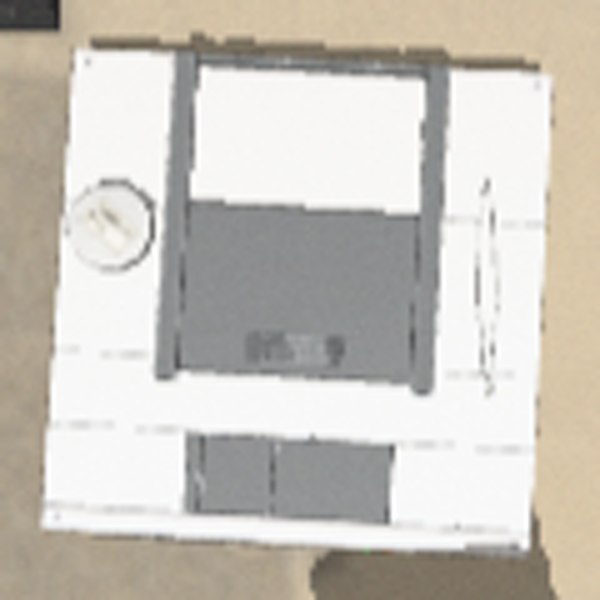

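The seams show at crop x≈200 and x≈273, a spacing of about 44 mm. That puts the key's middle near y +32 mm on the photometer. The photometer's yaw is about -4.3°, and the key is at roughly (0.482, 0.107).

Request:
drive_tool(
  increments=[
    {"tx": 0.015, "ty": 0.038, "rz": 3.5},
    {"tx": 0.015, "ty": 0.038, "rz": 3.5},
    {"tx": 0.015, "ty": 0.038, "rz": 3.5},
    {"tx": 0.015, "ty": 0.038, "rz": 3.5},
    {"tx": 0.015, "ty": 0.038, "rz": 3.5},
    {"tx": 0.015, "ty": 0.038, "rz": 3.5},
    {"tx": 0.015, "ty": 0.038, "rz": 3.5},
    {"tx": 0.015, "ty": 0.038, "rz": 3.5},
  ],
  jaw=-1,
)

```text
invalid input
```

Request:
drive_tool(
  increments=[
    {"tx": 0.015, "ty": 0.038, "rz": 3.5},
    {"tx": 0.015, "ty": 0.038, "rz": 3.5},
    {"tx": 0.015, "ty": 0.038, "rz": 3.5},
    {"tx": 0.015, "ty": 0.038, "rz": 3.5},
    {"tx": 0.015, "ty": 0.038, "rz": 3.5},
    {"tx": 0.015, "ty": 0.038, "rz": 3.5},
    {"tx": 0.015, "ty": 0.038, "rz": 3.5},
    {"tx": 0.015, "ty": 0.038, "rz": 3.5},
  ],
)

```text
invalid input
```

Request:
drive_tool(
  increments=[
    {"tx": 0.015, "ty": 0.038, "rz": 3.5},
    {"tx": 0.015, "ty": 0.038, "rz": 3.5},
    {"tx": 0.015, "ty": 0.038, "rz": 3.5},
    {"tx": 0.015, "ty": 0.038, "rz": 3.5},
    {},
    {},
  ],
)

```text
invalid input
```

Request:
drive_tool(
  increments=[
    {"tx": 0.015, "ty": 0.038, "tz": 0, "rx": 0, "ry": 0, "rz": 3.5},
    {"tx": 0.015, "ty": 0.038, "tz": 0, "rx": 0, "ry": 0, "rz": 3.5},
    {"tx": 0.015, "ty": 0.038, "tz": 0, "rx": 0, "ry": 0, "rz": 3.5},
    {"tx": 0.015, "ty": 0.038, "tz": 0, "rx": 0, "ry": 0, "rz": 3.5},
    {"tx": 0.015, "ty": 0.038, "tz": 0, "rx": 0, "ry": 0, "rz": 3.5},
    {"tx": 0.015, "ty": 0.038, "tz": 0, "rx": 0, "ry": 0, "rz": 3.5},
    {"tx": 0.015, "ty": 0.038, "tz": 0, "rx": 0, "ry": 0, "rz": 3.5},
    {"tx": 0.015, "ty": 0.038, "tz": 0, "rx": 0, "ry": 0, "rz": 3.5},
  ],
  jaw=-1,
)

```text
time_s: 0.9
tcp_pos: [0.2975, -0.3457, 0.4045]
eef_rot: [[0.727, 0.686, -0.0], [0.686, -0.727, 0.0], [0.0, -0.0, -1.0]]
contact_force: [0.4, -0.3, -0.5]
width: 0.362
gripper_force: 0.0
```

Request:
drive_tool(
  increments=[
    {"tx": 0.015, "ty": 0.038, "tz": 0, "rx": 0, "ry": 0, "rz": 3.5},
    {"tx": 0.015, "ty": 0.038, "tz": 0, "rx": 0, "ry": 0, "rz": 3.5},
    {"tx": 0.015, "ty": 0.038, "tz": 0, "rx": 0, "ry": 0, "rz": 3.5},
    {"tx": 0.015, "ty": 0.038, "tz": 0, "rx": 0, "ry": 0, "rz": 3.5},
    {"tx": 0.015, "ty": 0.038, "tz": 0, "rx": 0, "ry": 0, "rz": 3.5},
    {"tx": 0.015, "ty": 0.038, "tz": 0, "rx": 0, "ry": 0, "rz": 3.5},
    {"tx": 0.015, "ty": 0.038, "tz": 0, "rx": 0, "ry": 0, "rz": 3.5},
    {"tx": 0.015, "ty": 0.038, "tz": 0, "rx": 0, "ry": 0, "rz": 3.5},
  ],
)

```text
time_s: 1.7
tcp_pos: [0.4174, -0.0415, 0.4047]
eef_rot: [[0.319, 0.948, 0.0], [0.948, -0.319, -0.0], [-0.0, 0.0, -1.0]]
contact_force: [1.9, -0.7, -0.1]
width: 0.006
gripper_force: 0.0
```

Request:
drive_tool(
  increments=[
    {"tx": 0.015, "ty": 0.038, "tz": -0.025, "rx": 0, "ry": 0, "rz": 3.5},
    {"tx": 0.015, "ty": 0.038, "tz": -0.025, "rx": 0, "ry": 0, "rz": 3.5},
    {"tx": 0.015, "ty": 0.038, "tz": -0.025, "rx": 0, "ry": 0, "rz": 3.5},
    {"tx": 0.015, "ty": 0.038, "tz": -0.025, "rx": 0, "ry": 0, "rz": 3.5},
    {"tx": 0, "ty": 0, "tz": 0, "rx": 0, "ry": 0, "rz": 0},
    {"tx": 0, "ty": 0, "tz": 0, "rx": 0, "ry": 0, "rz": 0},
  ],
)

```text
time_s: 2.3
tcp_pos: [0.4772, 0.1092, 0.304]
eef_rot: [[0.082, 0.997, -0.002], [0.997, -0.082, -0.001], [-0.001, -0.002, -1.0]]
contact_force: [0.3, 0.1, 0.9]
width: 0.004
gripper_force: 0.0
```

Request:
drive_tool(
  increments=[
    {"tx": 0.005, "ty": -0.002, "tz": -0.01, "rx": 0, "ry": 0, "rz": 0.3},
    {"tx": 0, "ty": 0, "tz": -0.01, "rx": 0, "ry": 0, "rz": 0},
    {"tx": 0, "ty": 0, "tz": -0.004, "rx": 0, "ry": 0, "rz": 0},
    {"tx": 0, "ty": 0, "tz": 0, "rx": 0, "ry": 0, "rz": 0},
    {"tx": 0, "ty": 0, "tz": 0, "rx": 0, "ry": 0, "rz": 0},
  ],
)

```text
time_s: 2.8
tcp_pos: [0.4823, 0.1064, 0.281]
eef_rot: [[0.079, 0.997, 0.0], [0.997, -0.079, 0.0], [0.0, 0.0, -1.0]]
contact_force: [-0.2, 0.2, -0.2]
width: 0.005
gripper_force: 0.0
```

Run:
```python
from h import *
for n,(y0,y1,x0,x1) in(('side',(150,280,200,370)),('top',(150,270,215,335))):
    im=cv2.cvtColor(r.read_camera(n),cv2.COLOR_RGB2BGR)
    cv2.imwrite(f'pics/{n}1.png',cv2.resize(im[y0:y1,x0:x1],None,fx=4,fy=4,interpolation=cv2.INTER_CUBIC))
```

```text
(no output)
```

View pics/side1.png

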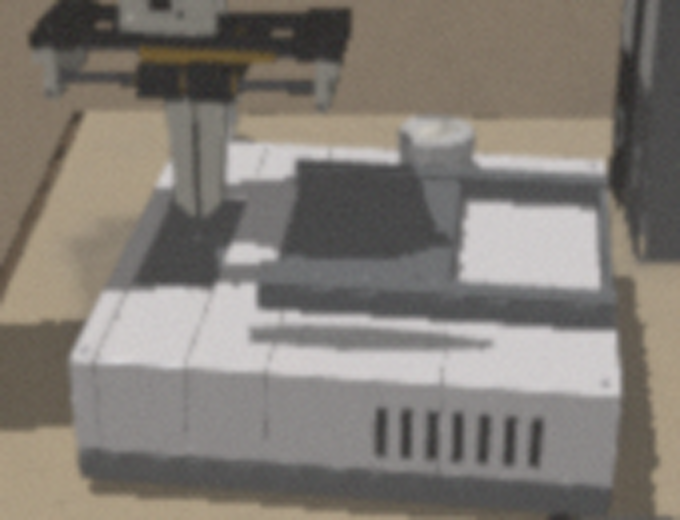

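The shut fingertips, at (200,215) in the crop, hang centred over the left part of the channel and clear of the tin. Next I lower slowly to feel for the floor.

Request:
drive_tool(
  increments=[
    {"tx": 0, "ty": 0, "tz": -0.003, "rx": 0, "ry": 0, "rz": 0},
    {"tx": 0, "ty": 0, "tz": -0.003, "rx": 0, "ry": 0, "rz": 0},
    {"tx": 0, "ty": 0, "tz": -0.001, "rx": 0, "ry": 0, "rz": 0},
    {"tx": 0, "ty": 0, "tz": -0.001, "rx": 0, "ry": 0, "rz": 0},
    {"tx": 0, "ty": 0, "tz": 0, "rx": 0, "ry": 0, "rz": 0},
    {"tx": 0, "ty": 0, "tz": 0, "rx": 0, "ry": 0, "rz": 0},
  ],
)

```text
time_s: 3.5
tcp_pos: [0.4823, 0.1067, 0.2728]
eef_rot: [[0.078, 0.997, 0.0], [0.997, -0.078, 0.0], [0.0, 0.0, -1.0]]
contact_force: [-0.2, 0.3, 0.9]
width: 0.004
gripper_force: 0.4
```

Request:
drive_tool(
  increments=[
    {"tx": 0, "ty": 0, "tz": -0.001, "rx": 0, "ry": 0, "rz": 0},
    {"tx": 0, "ty": 0, "tz": -0.001, "rx": 0, "ry": 0, "rz": 0},
    {"tx": 0, "ty": 0, "tz": 0, "rx": 0, "ry": 0, "rz": 0},
    {"tx": 0, "ty": 0, "tz": 0, "rx": 0, "ry": 0, "rz": 0},
  ],
)

```text
time_s: 3.9
tcp_pos: [0.4823, 0.1067, 0.2708]
eef_rot: [[0.078, 0.997, 0.0], [0.997, -0.078, 0.0], [0.0, 0.0, -1.0]]
contact_force: [-1.8, -0.3, 3.4]
width: 0.004
gripper_force: 1.7
```

It gives, so this is the key. I press it fully down.

Request:
drive_tool(
  increments=[
    {"tx": 0, "ty": 0, "tz": -0.001, "rx": 0, "ry": 0, "rz": 0},
    {"tx": 0, "ty": 0, "tz": -0.001, "rx": 0, "ry": 0, "rz": 0},
    {"tx": 0, "ty": 0, "tz": 0, "rx": 0, "ry": 0, "rz": 0},
    {"tx": 0, "ty": 0, "tz": 0, "rx": 0, "ry": 0, "rz": 0},
  ],
)

```text
time_s: 4.3
tcp_pos: [0.4823, 0.1067, 0.2687]
eef_rot: [[0.078, 0.997, 0.0], [0.997, -0.078, 0.0], [0.0, 0.0, -1.0]]
contact_force: [-0.8, 0.2, 3.6]
width: 0.005
gripper_force: 1.7
```

Request:
drive_tool(
  increments=[
    {"tx": 0, "ty": 0, "tz": -0.001, "rx": 0, "ry": 0, "rz": 0},
    {"tx": 0, "ty": 0, "tz": -0.0005, "rx": 0, "ry": 0, "rz": 0},
    {"tx": 0, "ty": 0, "tz": 0, "rx": 0, "ry": 0, "rz": 0},
    {"tx": 0, "ty": 0, "tz": 0, "rx": 0, "ry": 0, "rz": 0},
  ],
)

```text
time_s: 4.7
tcp_pos: [0.4823, 0.1067, 0.268]
eef_rot: [[0.078, 0.997, -0.0], [0.997, -0.078, 0.0], [0.0, -0.0, -1.0]]
contact_force: [-6.9, 0.3, 13.1]
width: 0.007
gripper_force: 6.7
```

Run:
```python
from h import *
im=cv2.cvtColor(r.read_camera('side'),cv2.COLOR_RGB2BGR)
cv2.imwrite('pics/side2.png',cv2.resize(im[150:280,200:370],None,fx=4,fy=4,interpolation=cv2.INTER_CUBIC))
print(r.get_state()['contact_force'])
```

```text
[-7.81056534  0.06213819 13.44256923]
```

View pics/side2.png

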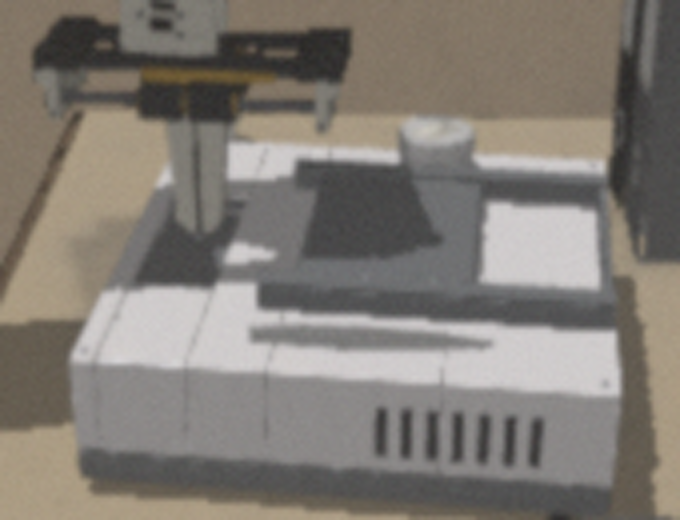

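The cover's rear edge moved from 460 to 480 px in the crop, so the cover has sprung free, and the key is bottomed at 13 N. I'll let the key up, centre on the cover front, then push.

Request:
drive_tool(
  increments=[
    {"tx": 0, "ty": 0, "tz": 0.003, "rx": 0, "ry": 0, "rz": 0},
    {"tx": 0, "ty": 0, "tz": 0.004, "rx": 0, "ry": 0, "rz": 0},
    {"tx": 0, "ty": 0, "tz": 0.009, "rx": 0, "ry": 0, "rz": 0},
    {"tx": -0.001, "ty": -0.016, "tz": 0, "rx": 0, "ry": 0, "rz": 0},
    {"tx": -0.001, "ty": -0.016, "tz": 0, "rx": 0, "ry": 0, "rz": 0},
    {"tx": 0, "ty": 0, "tz": 0, "rx": 0, "ry": 0, "rz": 0},
    {"tx": 0, "ty": 0, "tz": 0, "rx": 0, "ry": 0, "rz": 0},
  ],
)

```text
time_s: 5.45
tcp_pos: [0.4804, 0.0747, 0.2835]
eef_rot: [[0.079, 0.997, 0.0], [0.997, -0.079, 0.0], [0.0, 0.0, -1.0]]
contact_force: [1.4, 0.4, 0.4]
width: 0.005
gripper_force: 0.0
```

Request:
drive_tool(
  increments=[
    {"tx": 0.01, "ty": -0.0008, "tz": 0, "rx": 0, "ry": 0, "rz": 0},
    {"tx": 0.01, "ty": -0.0008, "tz": 0, "rx": 0, "ry": 0, "rz": 0},
    {"tx": 0.01, "ty": -0.0008, "tz": 0, "rx": 0, "ry": 0, "rz": 0},
    {"tx": 0.01, "ty": -0.0008, "tz": 0, "rx": 0, "ry": 0, "rz": 0},
    {"tx": 0.005, "ty": -0.0004, "tz": 0, "rx": 0, "ry": 0, "rz": 0},
    {"tx": 0.005, "ty": -0.0004, "tz": 0, "rx": 0, "ry": 0, "rz": 0},
    {"tx": 0, "ty": 0, "tz": 0, "rx": 0, "ry": 0, "rz": 0},
  ],
)

```text
time_s: 6.15
tcp_pos: [0.5308, 0.0706, 0.2831]
eef_rot: [[0.078, 0.997, -0.0], [0.997, -0.078, -0.0], [-0.0, -0.0, -1.0]]
contact_force: [-1.0, -0.7, -0.1]
width: 0.006
gripper_force: 0.0
```

Request:
drive_tool(
  increments=[
    {"tx": 0.004, "ty": -0.0003, "tz": 0, "rx": 0, "ry": 0, "rz": 0},
    {"tx": 0.004, "ty": -0.0003, "tz": 0, "rx": 0, "ry": 0, "rz": 0},
    {"tx": 0.004, "ty": -0.0003, "tz": 0, "rx": 0, "ry": 0, "rz": 0},
    {"tx": 0.004, "ty": -0.0003, "tz": 0, "rx": 0, "ry": 0, "rz": 0},
    {"tx": 0.004, "ty": -0.0003, "tz": 0, "rx": 0, "ry": 0, "rz": 0},
    {"tx": 0.004, "ty": -0.0003, "tz": 0, "rx": 0, "ry": 0, "rz": 0},
    {"tx": 0.004, "ty": -0.0003, "tz": 0, "rx": 0, "ry": 0, "rz": 0},
    {"tx": 0.004, "ty": -0.0003, "tz": 0, "rx": 0, "ry": 0, "rz": 0},
  ],
)

```text
time_s: 6.95
tcp_pos: [0.5626, 0.0683, 0.2833]
eef_rot: [[0.078, 0.997, 0.0], [0.997, -0.078, -0.0], [-0.0, 0.0, -1.0]]
contact_force: [-0.4, -0.1, 1.7]
width: 0.004
gripper_force: 0.8
```

Request:
drive_tool(
  increments=[
    {"tx": 0.004, "ty": -0.0003, "tz": 0, "rx": 0, "ry": 0, "rz": 0},
    {"tx": 0.004, "ty": -0.0003, "tz": 0, "rx": 0, "ry": 0, "rz": 0},
    {"tx": 0.004, "ty": -0.0003, "tz": 0, "rx": 0, "ry": 0, "rz": 0},
    {"tx": 0.004, "ty": -0.0003, "tz": 0, "rx": 0, "ry": 0, "rz": 0},
    {"tx": 0.004, "ty": -0.0003, "tz": 0, "rx": 0, "ry": 0, "rz": 0},
    {"tx": 0.004, "ty": -0.0003, "tz": 0, "rx": 0, "ry": 0, "rz": 0},
    {"tx": 0.004, "ty": -0.0003, "tz": 0, "rx": 0, "ry": 0, "rz": 0},
    {"tx": 0.004, "ty": -0.0003, "tz": 0, "rx": 0, "ry": 0, "rz": 0},
  ],
)

```text
time_s: 7.75
tcp_pos: [0.5946, 0.0658, 0.2833]
eef_rot: [[0.078, 0.997, 0.0], [0.997, -0.078, -0.0], [-0.0, 0.0, -1.0]]
contact_force: [-1.6, -1.2, 1.5]
width: 0.004
gripper_force: 0.9
```

Request:
drive_tool(
  increments=[
    {"tx": 0.003, "ty": -0.0002, "tz": 0, "rx": 0, "ry": 0, "rz": 0},
    {"tx": 0.002, "ty": -0.0002, "tz": 0, "rx": 0, "ry": 0, "rz": 0},
    {"tx": 0.001, "ty": -0.0001, "tz": 0, "rx": 0, "ry": 0, "rz": 0},
    {"tx": 0.001, "ty": -0.0001, "tz": 0, "rx": 0, "ry": 0, "rz": 0},
    {"tx": 0, "ty": 0, "tz": 0, "rx": 0, "ry": 0, "rz": 0},
  ],
)

```text
time_s: 8.25
tcp_pos: [0.6013, 0.0653, 0.2832]
eef_rot: [[0.078, 0.997, 0.0], [0.997, -0.078, 0.0], [0.0, -0.0, -1.0]]
contact_force: [-0.2, -0.9, 1.3]
width: 0.003
gripper_force: 0.4
```

Run:
```python
from h import *
im=cv2.cvtColor(r.read_camera('side'),cv2.COLOR_RGB2BGR)
cv2.imwrite('pics/side3.png',cv2.resize(im[150:280,200:370],None,fx=4,fy=4,interpolation=cv2.INTER_CUBIC))
```

```text
(no output)
```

View pics/side3.png

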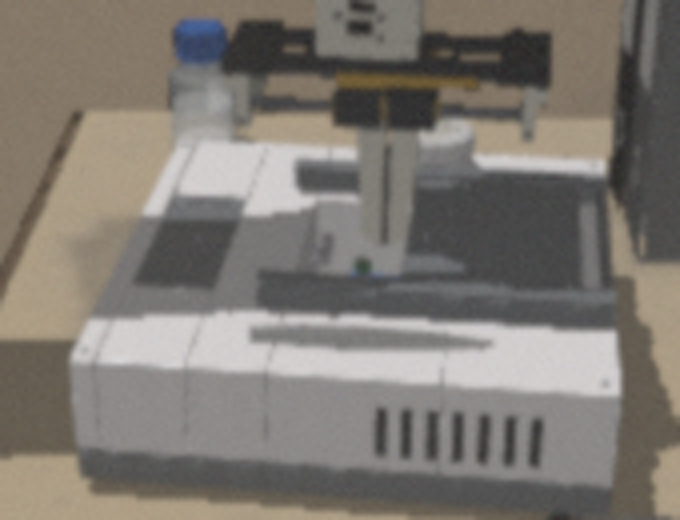

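The cover slides along with the fingers, with its rear edge near 580 in the crop. I continue gently to the stop.

Request:
drive_tool(
  increments=[
    {"tx": 0.002, "ty": -0.0002, "tz": 0, "rx": 0, "ry": 0, "rz": 0},
    {"tx": 0.002, "ty": -0.0002, "tz": 0, "rx": 0, "ry": 0, "rz": 0},
    {"tx": 0.001, "ty": -0.0001, "tz": 0, "rx": 0, "ry": 0, "rz": 0},
    {"tx": 0.001, "ty": -0.0001, "tz": 0, "rx": 0, "ry": 0, "rz": 0},
    {"tx": 0, "ty": 0, "tz": 0, "rx": 0, "ry": 0, "rz": 0},
  ],
)

```text
time_s: 8.8
tcp_pos: [0.6074, 0.0647, 0.2832]
eef_rot: [[0.078, 0.997, 0.0], [0.997, -0.078, 0.0], [0.0, 0.0, -1.0]]
contact_force: [-0.4, -0.1, 1.0]
width: 0.006
gripper_force: 0.3
```

Request:
drive_tool(
  increments=[
    {"tx": 0.001, "ty": -0.0001, "tz": 0, "rx": 0, "ry": 0, "rz": 0},
    {"tx": 0.001, "ty": -0.0001, "tz": 0, "rx": 0, "ry": 0, "rz": 0},
    {"tx": 0.001, "ty": -0.0001, "tz": 0, "rx": 0, "ry": 0, "rz": 0},
    {"tx": 0, "ty": 0, "tz": 0, "rx": 0, "ry": 0, "rz": 0},
  ],
)

```text
time_s: 9.2
tcp_pos: [0.6104, 0.0644, 0.2832]
eef_rot: [[0.078, 0.997, -0.0], [0.997, -0.078, 0.0], [0.0, -0.0, -1.0]]
contact_force: [-0.5, 0.1, -0.0]
width: 0.005
gripper_force: 0.3
```

Request:
drive_tool(
  increments=[
    {"tx": 0.001, "ty": -0.0001, "tz": 0, "rx": 0, "ry": 0, "rz": 0},
    {"tx": 0.001, "ty": -0.0001, "tz": 0, "rx": 0, "ry": 0, "rz": 0},
    {"tx": 0.001, "ty": -0.0001, "tz": 0, "rx": 0, "ry": 0, "rz": 0},
    {"tx": 0, "ty": 0, "tz": 0, "rx": 0, "ry": 0, "rz": 0},
  ],
)

```text
time_s: 9.6
tcp_pos: [0.6126, 0.0643, 0.283]
eef_rot: [[0.078, 0.997, -0.004], [0.997, -0.078, 0.0], [-0.0, -0.004, -1.0]]
contact_force: [-18.5, 1.9, 7.2]
width: 0.004
gripper_force: 8.5
```

The stop is felt at 18 N. I back off, rise and check.

Request:
drive_tool(
  increments=[
    {"tx": -0.005, "ty": 0.0004, "tz": 0, "rx": 0, "ry": 0, "rz": 0},
    {"tx": -0.015, "ty": 0.001, "tz": 0, "rx": 0, "ry": 0, "rz": 0},
    {"tx": -0.01, "ty": 0.001, "tz": 0.02, "rx": 0, "ry": 0, "rz": 0},
    {"tx": -0.02, "ty": 0, "tz": 0.04, "rx": 0, "ry": 0, "rz": 0},
    {"tx": -0.03, "ty": -0.01, "tz": 0.04, "rx": 0, "ry": 0, "rz": 0},
    {"tx": -0.03, "ty": -0.03, "tz": 0.03, "rx": 0, "ry": 0, "rz": 0},
    {"tx": -0.03, "ty": -0.04, "tz": 0, "rx": 0, "ry": 0, "rz": 0},
    {"tx": -0.03, "ty": -0.04, "tz": 0, "rx": 0, "ry": 0, "rz": 0},
  ],
)

```text
time_s: 10.4
tcp_pos: [0.4436, -0.0528, 0.4124]
eef_rot: [[0.077, 0.997, 0.002], [0.997, -0.077, -0.001], [-0.001, 0.002, -1.0]]
contact_force: [-0.0, -0.4, -0.4]
width: 0.004
gripper_force: 0.0
```

Request:
drive_tool(
  increments=[
    {"tx": 0, "ty": -0.04, "tz": 0, "rx": 0, "ry": 0, "rz": 0},
    {"tx": 0, "ty": -0.04, "tz": 0, "rx": 0, "ry": 0, "rz": 0},
    {"tx": 0, "ty": -0.04, "tz": 0, "rx": 0, "ry": 0, "rz": 0},
    {"tx": 0, "ty": -0.04, "tz": 0, "rx": 0, "ry": 0, "rz": 0},
    {"tx": 0, "ty": -0.04, "tz": 0, "rx": 0, "ry": 0, "rz": 0},
    {"tx": 0, "ty": 0, "tz": 0, "rx": 0, "ry": 0, "rz": 0},
    {"tx": 0, "ty": 0, "tz": 0, "rx": 0, "ry": 0, "rz": 0},
  ],
)

```text
time_s: 11.1
tcp_pos: [0.4448, -0.2527, 0.4111]
eef_rot: [[0.08, 0.997, -0.0], [0.997, -0.08, 0.0], [0.0, -0.0, -1.0]]
contact_force: [-1.1, 0.9, 0.2]
width: 0.005
gripper_force: 0.0
```

Run:
```python
from h import *
im=cv2.cvtColor(r.read_camera('top'),cv2.COLOR_RGB2BGR)
cv2.imwrite('pics/top4.png',cv2.resize(im[150:270,215:335],None,fx=5,fy=5,interpolation=cv2.INTER_CUBIC))
print(ray('top',[[215+300/5,150+230/5]],.1))
```

```text
[[0.62959323 0.0631081  0.1       ]]
```

View pics/top4.png

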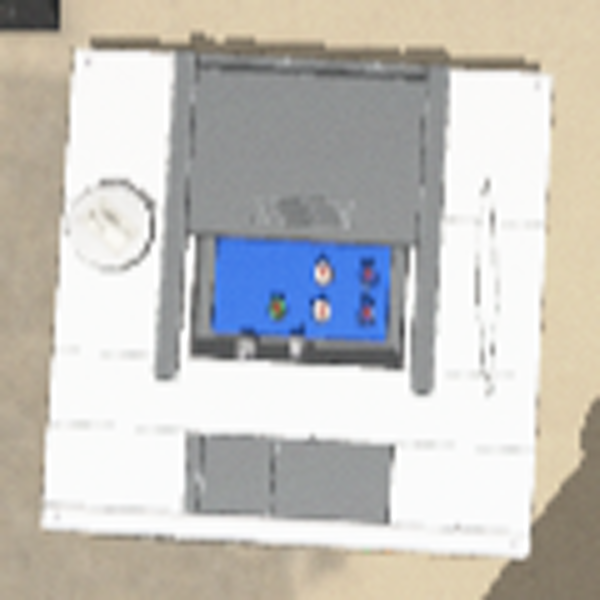

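The cover is fully back, with its rear edge at the rear bar (about row 70). The well is open, and the tin and forceps haven't moved, at (112,225) and (487,285).

```bash
python3 -c "
from plant import r
print(r.sign_off())"
```

```text
the job is handed in; nothing more can be done
None
```

The key was pressed fully down and released, the cover was pushed back to its stop by its front edge, the tin and forceps on the deck stayed where they were, and the job is handed in at about 11 s.

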